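Fill the gaps in the slatted sample boards

ROBOT

A 6-joint arm with a two-finger parallel gripper is mounted at the origin on the work surface. World frame = base frame: x ahead of the robot, y to its left, z up, the work surface at z = 0. Lengths are in m, angles in rad, forces in N, time in s.
With the tool pointing down it reaches from about 0.375 to 0.9 m from the base axis. Payload 3.1 kg.
Tool frame: the origin (TCP) lies between the finger pads; the fingertips stand 17 mm ahead of it and the grasp point (between the pads) lies 2 mm behind it (env.tcp_to_tips is the distance from the TCP to the fingertips, in m); x points along the fingers, y is the direction in which the jaws open and shut, and the axes are right-handed (so a half turn about x gives the same grasp; the last joint's range is limited). The gripper opens to 87 mm and grips with 3 to 60 N. Pads are 19 mm wide; open, the fingers measure 117 mm over their backs; the gripper's body (75 mm by 190 mm) begins 51 mm behind the grasp point.
Start: joints at [-1.292, 0.527, 1.433, -0, 1.181, -0.178], TCP at [0.276, -0.561, 0.24] pointing down, gripper open.
Joint ranges: [-3.08, 3.08], [-0.75, 2.2], [0.22, 2.44], [-1.43, 4.57], [0, 2.65], [-2.85, 2.85]. Speed limits (rad/s): [2.79, 2.79, 3.14, 3.14, 3.14, 3.14].

INTERFACE

Orientations are given as [roll, pitch, yaw] about the fixed x, y, z axes, in that order (R = Rz(yaw) Ry(pitch) Rx(roll)).
In Python, from bench import env gives the robot as it stands.
- The arm moves only by the tool send_rows, never from a script. Its argument "series" is a list of rows, each a list of 4 numbers: the shift along the tool's x, y, z in mm, then the turn about the tool's x in rad. A call has 1 to 20 rows; each row shifts and turns the commanded pose from where the row before left it, along the tool's axes as they then stand; what a row does not reach is not made up. A row lasts 1/12 s, in which the tool goes at most 41.7 mm and 7.16 degrees, less where a joint would pass 70% of its speed; a pose out of reach is approached as far as the arm can. A call with a gripper value outside its range is refused whole. "hand" is the closure, from 0 (fully open) to 1 (shut), set as the call begins (left out, the last holds). The fingers move at their own pace and stop on an object; "force" is the grip in N (left out, the last holds). Time passes only in rows, so rows that do not move let the fingers close. It gives the time, the measured TCP pose, the force and the opening at its end, in the units of the state.
- env.observe(): the state, without advancing time (a new reading comes with each control period).
- env.get_image(name): name is "scene" or "top" or "wrist"; returns a dict with "frame" (420x560x3 uint8, red, green, blue), "depth" (420x560 float32, m along the optical axis (not along the pixel's ray), 0 where there is no reading), "K" (3x3 intrinsics, pixels), "position" and "attitude" of the camera in the world; the wrist camera has in their place "T_tool_cam" (4x4, takes a point from camera to tool coordinates, whose origin is the TCP and whose axes are the tool frame's). Camera axes: x right, y down, z forward; pixel columns grow to the right and rows downward; lengths in m; the calibration is good to about 2 mm. A picture is of the moment at which its call begins: read the wrist's pose just before it.
- env.job_done(): hands the job in, once; it reports no verdict.
The state is a dict: "time_s": time; "joint_positions": joint angles; "qd": joint speeds; "joint_efforts": joint torques, N m; "tool_pos": TCP position; "orientation": TCP orientation; "force": force on the tool from outside, world axes, zero at the start; "wrist_torque": the same for the moment, N m; "gripper_width": opening from 0.0 (shut) to 1.0 (fully open).
Only numpy, scipy, OpenCV 4.12 (cv2) and the standard library are available. Lean on these libraries where they do the work, as an engineer would, in place of code of your own. Each camera call takes 0.05 s, during which the arm holds its last target.

TASK

Each of the four white sample boards has a dark batten with a gap in it. Pick the dark brown loose batten that fits each gap by its length (with about a centimetre of play at each end) and lay it in that gap on the board, the same side up as it lies now, centred and in line with the fixed batten pieces. Leave the two pale pine offcuts where they lie.

Things in the scene. Friction and masses are not known exactly. Their poses are not given: they have to be found in the camera images.
- board_a: Fixed white board 196 x 76 mm, 12 mm thick, lying flat on the table. Along the middle of its top runs a dark brown wooden batten (22 mm wide, 28 mm high, top 40 mm above the table) that is interrupted by a gap 65 mm long, centred on the board and marked pale green; this is the gap for the 45 mm batten. Origin: centre of the board's underside, at table height; x along the batten run (196 mm way), z up. The gap's floor is 12 mm above the origin.
- board_b: Fixed white board 196 x 76 mm, 12 mm thick, lying flat on the table. Along the middle of its top runs a dark brown wooden batten (22 mm wide, 28 mm high, top 40 mm above the table) that is interrupted by a gap 90 mm long, centred on the board and marked pale green; this is the gap for the 70 mm batten. Origin: centre of the board's underside, at table height; x along the batten run (196 mm way), z up. The gap's floor is 12 mm above the origin.
- board_c: Fixed white board 196 x 76 mm, 12 mm thick, lying flat on the table. Along the middle of its top runs a dark brown wooden batten (22 mm wide, 28 mm high, top 40 mm above the table) that is interrupted by a gap 115 mm long, centred on the board and marked pale green; this is the gap for the 95 mm batten. Origin: centre of the board's underside, at table height; x along the batten run (196 mm way), z up. The gap's floor is 12 mm above the origin.
- board_d: Fixed white board 196 x 76 mm, 12 mm thick, lying flat on the table. Along the middle of its top runs a dark brown wooden batten (22 mm wide, 28 mm high, top 40 mm above the table) that is interrupted by a gap 140 mm long, centred on the board and marked pale green; this is the gap for the 120 mm batten. Origin: centre of the board's underside, at table height; x along the batten run (196 mm way), z up. The gap's floor is 12 mm above the origin.
- batten_a: Loose dark brown wooden batten, the shortest of four: 45 mm long, 22 mm wide, 28 mm high, lying flat on the table. Origin: centre of its underside; x along its length, z up. Both ends are alike.
- batten_b: Loose dark brown wooden batten, the second shortest of four: 70 mm long, 22 mm wide, 28 mm high, lying flat on the table. Origin: centre of its underside; x along its length, z up. Both ends are alike.
- batten_c: Loose dark brown wooden batten, the second longest of four: 95 mm long, 22 mm wide, 28 mm high, lying flat on the table. Origin: centre of its underside; x along its length, z up. Both ends are alike.
- batten_d: Loose dark brown wooden batten, the longest of four: 120 mm long, 22 mm wide, 28 mm high, lying flat on the table. Origin: centre of its underside; x along its length, z up. Both ends are alike.
- offcut_a: Loose pale yellow pine offcut, 70 mm long, 22 mm wide, 28 mm high, lying flat on the table; not to be moved. Origin: centre of its underside; x along its length, z up.
- offcut_b: Loose pale yellow pine offcut, 95 mm long, 22 mm wide, 28 mm high, lying flat on the table; not to be moved. Origin: centre of its underside; x along its length, z up.

How it is judged:
At the end, for the whole second after the job is handed in: Each dark batten rests, released, in the gap 20 mm longer than itself: centred within 13 mm lengthwise and 10 mm sideways, underside on the board within 4 mm, tilt under 0.1 rad, in line within 0.15 rad (either end first); both pale offcuts within 20 mm of their starts (x of batten_a in the frame of board_a between -0.013 and 0.013 m and y of batten_a in the frame of board_a between -0.01 and 0.01 m and z of batten_a in the frame of board_a between 0.008 and 0.016 m and angle between the x axis of batten_a and the x axis of board_a, either way round below 0.15 rad and angle between each of batten_a, batten_b, batten_c, batten_d's own z axis and vertical below 0.1 rad and linear speed of each of batten_a, batten_b, batten_c, batten_d below 0.02 m/s and angular speed of each of batten_a, batten_b, batten_c, batten_d below 0.2 rad/s and x of batten_b in the frame of board_b between -0.013 and 0.013 m and y of batten_b in the frame of board_b between -0.01 and 0.01 m and z of batten_b in the frame of board_b between 0.008 and 0.016 m and angle between the x axis of batten_b and the x axis of board_b, either way round below 0.15 rad and x of batten_c in the frame of board_c between -0.013 and 0.013 m and y of batten_c in the frame of board_c between -0.01 and 0.01 m and z of batten_c in the frame of board_c between 0.008 and 0.016 m and angle between the x axis of batten_c and the x axis of board_c, either way round below 0.15 rad and x of batten_d in the frame of board_d between -0.013 and 0.013 m and y of batten_d in the frame of board_d between -0.01 and 0.01 m and z of batten_d in the frame of board_d between 0.008 and 0.016 m and angle between the x axis of batten_d and the x axis of board_d, either way round below 0.15 rad and distance of each of offcut_a, offcut_b from where it was at the start of the episode below 0.02 m); the robot touches nothing.
It fails at once if a pale offcut is moved by more than 20 mm (distance of any of offcut_a, offcut_b from where it was at the start of the episode above 0.02 m).
It also fails if it takes over 112 s, if anything falls off the work surface, if the arm or the gripper's body presses on something with over 40 N, if the wrist force passes 120 N, or if a joint passes its speed limit or range.

## Working session

There is one attempt and no reset: what is moved stays moved. The work goes in short steps, Python scripts to look and compute and a tool call to move; the robot and the scene stay as the last step left them, time stands still between calls to the robot, and variables do not carry over. Pictures are saved under pics/ and viewed, and the job is handed in when it is done.

Besides the shell and the picture viewer there is one more tool, called after ">>>" as name(argument=value, ...) on one line, values as JSON. send_rows: Moves the arm, as the interface text tells. Its arguments: {"type":"object","properties":{"series":{"type":"array"},"hand":{"type":"number"},"force":{"type":"number"}},"required":["series"]}

```bash
mkdir -p pics; ls; python3 - <<'E'
from bench import env
import cv2,numpy as np
print(env.observe())
for n in ["top","scene"]:
    r=env.get_image(n); cv2.imwrite(f"pics/{n}0.png",r["frame"][:,:,::-1]); np.savez(f"{n}0.npz",**r)
    print(n,r["K"],r["position"],r["attitude"])
E
```

```text
pics
{'time_s': 0.0, 'joint_positions': array([-1.29150621e+00,  5.28480530e-01,  1.43388229e+00,  1.82933267e-05,
        1.18140248e+00, -1.78524510e-01]), 'qd': array([-2.00532611e-03, -3.72666974e-06, -2.09209979e-03,  2.90480384e-04,
        6.34704252e-04,  1.33010510e-03]), 'joint_efforts': array([-1.44059363e-04, -4.40043354e+01, -1.76594746e+01,  6.33219467e-02,
        5.83412696e-02, -1.84262744e-04]), 'tool_pos': array([ 0.27606739, -0.5599572 ,  0.23856914]), 'orientation': array([-1.75710322,  1.56862361,  1.8422971 ]), 'force': array([0.24562024, 0.62736103, 0.41329664]), 'wrist_torque': array([-0.0261285 ,  0.00513273,  0.06266232]), 'gripper_width': 1.0002894093601817}
top [[401.90318392   0.         275.01319015]
 [  0.         401.90318392 205.24883195]
 [  0.           0.           1.        ]] [0.40228145 0.01692624 0.93784127] [-2.96757426 -0.01648652 -1.57320977]
scene [[383.89862322   0.         278.27554725]
 [  0.         383.89862322 210.09391813]
 [  0.           0.           1.        ]] [1.05310658 0.23085109 0.70294876] [-2.44826625  0.00488059  1.9667742 ]
```

View pics/top0.png

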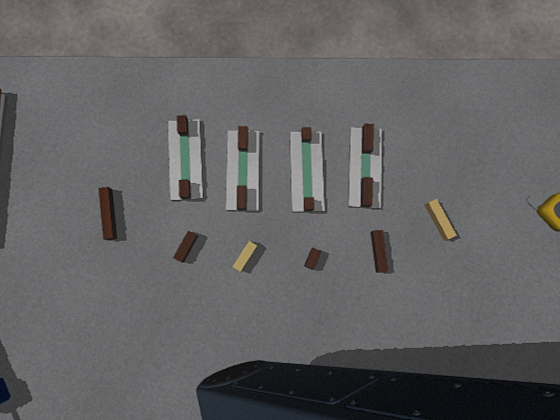

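View pics/scene0.png

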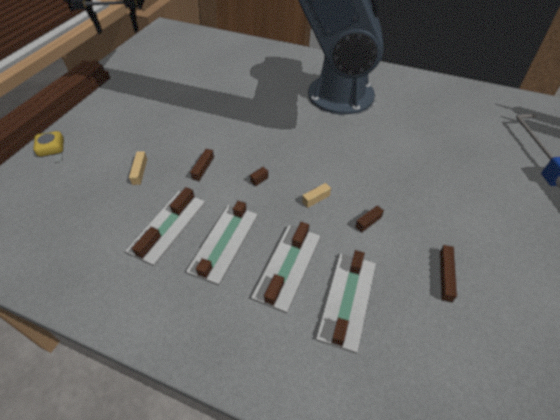

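The top view shows four boards at columns 185, 243, 307, 366. The loose battens are near (108,213), (186,247), (313,259) and (380,251), and the pine offcuts near (246,256) and (441,219). Next I'll measure them from depth.

```bash
cat > h.py <<'E'
import numpy as np,cv2
from scipy.spatial.transform import Rotation as R
def cloud(r):
    K=r["K"];d=r["depth"];v,u=np.mgrid[:d.shape[0],:d.shape[1]]
    P=np.stack([(u-K[0,2])*d/K[0,0],(v-K[1,2])*d/K[1,1],d],-1)
    return P@R.from_euler('xyz',r["attitude"]).as_matrix().T+np.asarray(r["position"])
def rects(P,mask,minn=25):
    n,l,s,c=cv2.connectedComponentsWithStats(mask.astype(np.uint8),connectivity=8)
    o=[]
    for i in range(1,n):
        if s[i,4]<minn: continue
        p=P[l==i]; 
        (cx,cy),(w,h),a=cv2.minAreaRect((p[:,:2]*1000).astype(np.float32))
        if w<h: w,h,a=h,w,a+90
        a=(a+90)%180-90
        o.append((c[i].round(0),round(cx),round(cy),round(w),round(h),round(a,1),round(1000*np.median(p[:,2]),1)))
    return o
E
python3 - <<'E'
from h import *
r=dict(np.load("top0.npz"));P=cloud(r);z=P[...,2]; f=r["frame"].astype(int)
reg=np.zeros(z.shape,bool); reg[100:285,80:470]=1
print("table z",np.median(z[270:285,100:400]))
for nm,m in [("loose",(z>.02)&(z<.034)),("fixed",z>.034),("board",(z>.007)&(z<.018))]:
    print(nm)
    for o in rects(P,m&reg): print(o)
print("colour")
dark=(f[...,0]-f[...,2]>15)&reg&(z>.02)
for o in rects(P,dark): print(o)
white=(f.min(-1)>150)&reg
E
```

```text
table z -0.00040484170885346504
loose
(array([185., 130.]), 750, 212, 43, 18, -25.7, np.float64(28.3))
(array([305., 138.]), 725, -69, 29, 15, 49.0, np.float64(27.9))
(array([362., 192.]), 594, -201, 64, 2, -2.4, np.float64(26.9))
(array([188., 192.]), 596, 201, 43, 18, -24.2, np.float64(27.7))
(array([106., 213.]), 546, 387, 120, 24, 9.1, np.float64(27.0))
(array([442., 219.]), 531, -383, 95, 25, 25.5, np.float64(27.4))
(array([185., 246.]), 469, 205, 69, 23, -27.1, np.float64(27.4))
(array([380., 251.]), 458, -238, 95, 23, 5.5, np.float64(27.6))
(array([245., 256.]), 447, 70, 70, 22, -32.6, np.float64(27.5))
(array([313., 258.]), 441, -84, 45, 22, -24.6, np.float64(27.5))
fixed
(array([182., 124.]), 755, 220, 41, 22, 4.2, np.float64(39.5))
(array([369., 137.]), 570, -120, 431, 49, -32.8, np.float64(39.1))
(array([243., 137.]), 575, 56, 354, 28, 8.2, np.float64(39.3))
(array([307., 133.]), 733, -73, 28, 21, 2.3, np.float64(39.2))
(array([368., 191.]), 498, -117, 325, 57, -44.5, np.float64(39.5))
(array([184., 188.]), 600, 210, 41, 23, 5.1, np.float64(39.1))
(array([242., 197.]), 502
[... 765 characters left out ...]
306., 133.]), 733, -73, 26, 21, 0.6, np.float64(39.1))
(array([367., 191.]), 499, -116, 325, 54, -44.5, np.float64(39.5))
(array([184., 188.]), 600, 210, 38, 22, 2.1, np.float64(39.3))
(array([106., 213.]), 462, 234, 439, 102, 61.4, np.float64(27.2))
(array([241., 196.]), 581, 78, 50, 21, 0.6, np.float64(39.7))
(array([309., 203.]), 566, -75, 26, 20, 0.5, np.float64(39.6))
(array([442., 219.]), 448, -199, 431, 94, -65.7, np.float64(27.5))
(array([185., 246.]), 423, 125, 209, 69, 60.6, np.float64(27.5))
(array([380., 251.]), 458, -237, 94, 22, 5.2, np.float64(27.6))
(array([245., 256.]), 431, 46, 79, 70, 56.7, np.float64(27.6))
(array([313., 258.]), 420, -48, 129, 38, -58.5, np.float64(27.6))
```

```bash
cat > plan.py <<'E'
import sys,numpy as np
from scipy.spatial.transform import Rotation as R
from bench import env
# args: x y z(mm, TCP) batten_angle_deg -> shift in current tool frame, then turn
x,y,z,a=map(float,sys.argv[1:5]); s=env.observe()
M=R.from_euler('xyz',s["orientation"]).as_matrix()
d=np.array([x,y,z])-s["tool_pos"]*1000
print("pos",(s["tool_pos"]*1000).round(1),"q",s["joint_positions"].round(2),"t",round(s["time_s"],1),"w",round(s["gripper_width"],3),"F",s["force"].round(1))
print("toolx",M[:,0].round(3))
print("shift tool",(M.T@d).round(1))
ya=np.arctan2(M[1,1],M[0,1]); want=np.radians(a+90)
t=(want-ya+np.pi/2)%np.pi-np.pi/2   # world-z turn; tool x is down -> sign flips
print("turn about tool x",round(-t,3),"alt",round(-t-np.sign(-t)*np.pi,3))
E
python3 plan.py 458 -238 100 5.3
```

```text
pos [ 276.1 -560.   238.7] q [-1.29  0.53  1.43 -0.    1.18 -0.18] t 0.1 w 1.004 F [-0.2  0.5  1. ]
toolx [-0.001  0.002 -1.   ]
shift tool [ 139.2 -208.2 -305.5]
turn about tool x 0.365 alt -2.776
```

>>> send_rows(series=[[10,-17.4,-25.5,0],[10,-17.4,-25.5,0],[10,-17.4,-25.5,0],[10,-17.4,-25.5,0],[10,-17.4,-25.5,0],[10,-17.4,-25.5,0],[10,-17.4,-25.5,0],[10,-17.4,-25.5,0],[10,-17.4,-25.5,0],[10,-17.4,-25.5,0],[10,-17.4,-25.5,0],[10,-17.4,-25.5,0],[5,0,0,0.091],[5,0,0,0.091],[5,0,0,0.091],[5,0,0,0.092],[0,0,0,0],[0,0,0,0],[0,0,0,0]], hand=0, force=25)

```text
time_s: 1.68
tool_pos: [0.4584, -0.2381, 0.0996]
orientation: [-0.966, 1.571, 2.271]
force: [-1.2, -0.3, -0.9]
gripper_width: 1.004
```

```bash
python3 plan.py 458 -238 22 5.3; python3 - <<'E'
from bench import env
import cv2,numpy as np
r=env.get_image("wrist"); cv2.imwrite("pics/w1.png",r["frame"][:,:,::-1]); print(r["T_tool_cam"].round(3))
E
```

```text
pos [ 458.4 -238.1   99.6] q [-0.7   0.6   1.82  0.    0.72  0.78] t 1.7 w 1.004 F [-1.2 -0.3 -0.9]
toolx [-0.  0. -1.]
shift tool [77.6 -0.2  0.4]
turn about tool x 0.002 alt -3.139
[[ 0.001 -0.258  0.966 -0.146]
 [ 1.    -0.001 -0.002 -0.002]
 [ 0.001  0.966  0.258 -0.07 ]
 [ 0.     0.     0.     1.   ]]
```

View pics/w1.png

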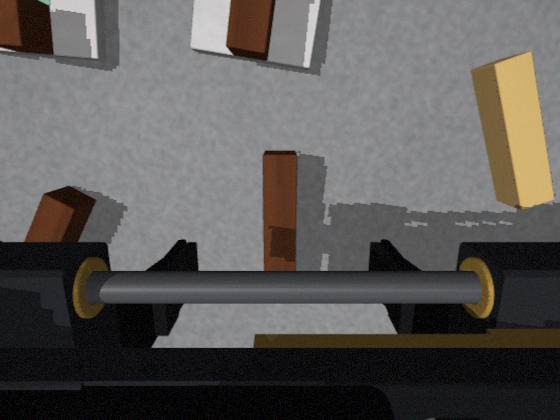

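The wrist view shows batten c centred between the jaws (column 280) and aligned with them. I'll descend and grip.

>>> send_rows(series=[[20,0,0,0],[20,0,0,0],[20,0,0,0],[10,0,0,0],[7,0,0,0],[0,0,0,0],[0,0,0,0]])

```text
time_s: 2.32
tool_pos: [0.4586, -0.2382, 0.0228]
orientation: [2.406, 1.571, -0.642]
force: [-0.3, -0.5, 0.1]
gripper_width: 0.998
```

>>> send_rows(series=[[0,0,0,0],[0,0,0,0],[0,0,0,0],[0,0,0,0],[0,0,0,0],[0,0,0,0],[0,0,0,0],[0,0,0,0],[0,0,0,0],[0,0,0,0]], hand=1, force=25)

```text
time_s: 3.15
tool_pos: [0.4584, -0.238, 0.0225]
orientation: [-0.726, 1.571, 2.509]
force: [-0.8, -0.3, -0.2]
gripper_width: 0.324
```

>>> send_rows(series=[[-10,0,0,0],[-20,0,0,0],[-30,0,0,0],[-30,0,0,0],[-20,0,0,0],[-10,0,0,0],[0,0,0,0]])

```text
time_s: 3.73
tool_pos: [0.4596, -0.2389, 0.1452]
orientation: [2.36, 1.565, -0.689]
force: [-0.2, -0.5, 0.2]
gripper_width: 0.247
```

```bash
python3 plan.py 678 215 80 3.8
```

```text
pos [ 459.6 -238.9  145.2] q [-0.7   0.52  1.79  0.    0.82  0.78] t 3.7 w 0.247 F [-0.2 -0.5  0.2]
toolx [ 0.004 -0.004 -1.   ]
shift tool [  64.5 -432.  -259.3]
turn about tool x 0.027 alt -3.115
```

The fingers were still closing when the lift began (0.324 then, 0.247 now), so I'm checking the hold.

```bash
cat > snap.py <<'E'
import sys
from bench import env
import cv2
for n in sys.argv[2:]:
    r=env.get_image(n); cv2.imwrite(f"pics/{n}{sys.argv[1]}.png",r["frame"][:,:,::-1])
E
python3 snap.py 2 wrist scene
```

```text
(no output)
```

View pics/wrist2.png

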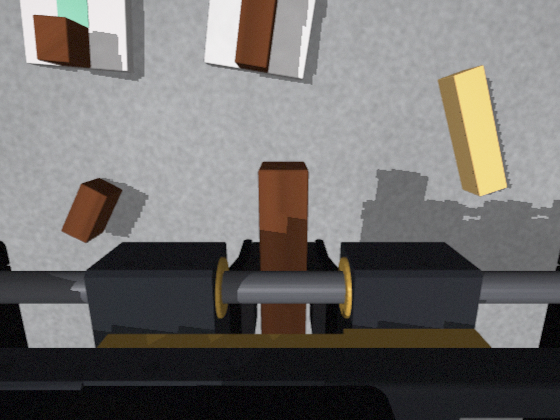

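View pics/scene2.png

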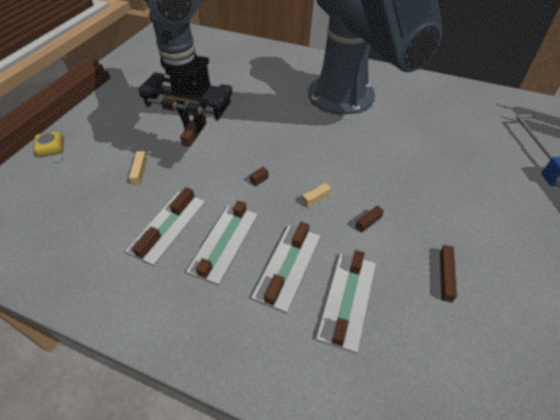

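The batten is held (wrist image, columns 260–307). Next I'll measure its height and tilt in the tool frame from wrist depth.

```bash
cat > held.py <<'E'
from h import *
from bench import env
r=env.get_image("wrist");K=r["K"];d=r["depth"];v,u=np.mgrid[:420,:560]
P=np.stack([(u-K[0,2])*d/K[0,0],(v-K[1,2])*d/K[1,1],d],-1);T=r["T_tool_cam"]
P=1000*(P@T[:3,:3].T+T[:3,3])
f=r["frame"].astype(int)
m=(f[...,0]-f[...,2]>15)&(u>220)&(u<340)&(v>60)&(v<238)&(P[...,0]<40)&(P[...,0]>-40)
p=P[m]; print(len(p),"tool z range",np.percentile(p[:,2],[1,99]).round(1))
e=p[:,2].max()
for a in np.arange(16,e+3,6):
    q=p[(p[:,2]>=a)&(p[:,2]<a+6)]
    if len(q): print(a.round(0),"x min/med",np.percentile(q[:,0],3).round(1),np.median(q[:,0]).round(1),"y",np.percentile(q[:,1],[2,98]).round(1))
E
python3 held.py
```

```text
3638 tool z range [-48.7 -17.8]
```

```bash
sed -i 's/e=p\[:,2\].max()/p[:,2]*=-1;e=p[:,2].max()/' held.py; python3 held.py
```

```text
3643 tool z range [-48.7 -17.8]
16.0 x min/med 0.4 1.5 y [-11.8   8.5]
22.0 x min/med 0.3 1.6 y [-12.1   8.5]
28.0 x min/med 0.4 1.5 y [-12.2   8.8]
34.0 x min/med 0.4 1.5 y [-12.    8.4]
40.0 x min/med 0.3 1.5 y [-12.    8.5]
46.0 x min/med 0.5 2.8 y [-11.7   8.3]
```

>>> send_rows(series=[[0,-12,-7,0],[0,-25,-15,0],[0,-30,-18,0.01],[0,-30,-18,0.01],[0,-30,-18,0.007],[0,-30,-18,0],[0,-30,-18,0],[0,-30,-18,0],[0,-30,-18,0],[0,-30,-18,0],[0,-30,-18,0],[0,-30,-18,0],[0,-30,-18,0],[0,-30,-18,0],[5,-25,-15,0],[10,-20,-10,0],[10,-12,-8,0],[0,0,0,0],[0,0,0,0],[0,0,0,0]])

```text
time_s: 5.6
tool_pos: [0.6954, 0.2332, 0.116]
orientation: [0.262, 1.568, -2.814]
force: [-0.1, -0.5, 0.2]
gripper_width: 0.248
```

```bash
python3 plan.py 678 215 42.5 3.8; python3 held.py
```

```text
pos [695.4 233.2 116. ] q [ 0.17  0.81  1.22 -0.    1.12  1.68] t 5.6 w 0.248 F [-0.1 -0.5  0.2]
toolx [-0.003 -0.001 -1.   ]
shift tool [73.5 17.  18.3]
turn about tool x -0.001 alt 3.141
3634 tool z range [-48.6 -17.7]
16.0 x min/med 0.5 1.6 y [-12.1   8.6]
22.0 x min/med 0.5 1.6 y [-12.    8.5]
28.0 x min/med 0.4 1.6 y [-12.    8.5]
34.0 x min/med 0.5 1.6 y [-12.2   8.7]
40.0 x min/med 0.3 1.6 y [-12.    8.5]
46.0 x min/med 0.7 3.9 y [-11.7   8.3]
```

>>> send_rows(series=[[0,8,9,0],[0,9,9,0],[15,0,0,0],[20,0,0,0],[15,0,0,0],[0,0,0,0],[0,0,0,0],[0,0,0,0]])

```text
time_s: 6.32
tool_pos: [0.6802, 0.2157, 0.0683]
orientation: [-3.058, 1.57, 0.149]
force: [0.3, -0.9, 0.1]
gripper_width: 0.252
```

```bash
python3 plan.py 678 215 42.5 3.8; python3 snap.py 3 wrist top
```

```text
pos [680.2 215.7  68.3] q [ 0.15  0.84  1.31 -0.    0.99  1.66] t 6.3 w 0.252 F [ 0.3 -0.9  0.1]
toolx [ 0.001  0.    -1.   ]
shift tool [25.8  0.5  2.3]
turn about tool x -0.001 alt 3.141
```

View pics/wrist3.png

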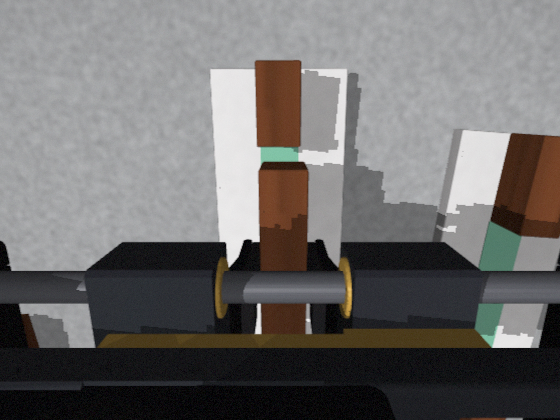

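>>> send_rows(series=[[8,0,1,0],[8,0,1,0],[6,0,0,0],[4,0,0,0],[0,0,0,0],[0,0,0,0]])

```text
time_s: 6.92
tool_pos: [0.6767, 0.2158, 0.0421]
orientation: [0.166, 1.569, -2.91]
force: [-2.8, -0.3, 6.0]
gripper_width: 0.247
```

```bash
python3 plan.py 678 215 42.5 3.8; python3 held.py
```

```text
pos [676.7 215.8  42.1] q [ 0.15  0.87  1.32 -0.    0.95  1.66] t 6.9 w 0.247 F [-2.8 -0.3  6. ]
toolx [-0.002 -0.    -1.   ]
shift tool [-0.4  0.9 -1.2]
turn about tool x -0.0 alt 3.141
8075 tool z range [-91.4 -18.2]
16.0 x min/med 0.2 1.4 y [-12.2   8.6]
22.0 x min/med 0.2 1.3 y [-11.9   8.8]
28.0 x min/med 0.3 1.3 y [-12.1   8.6]
34.0 x min/med 0.2 1.3 y [-12.3   8.4]
40.0 x min/med 0.1 1.3 y [-12.2   8.7]
46.0 x min/med 0.5 3.5 y [-11.7   8.4]
58.0 x min/med 0.2 1.4 y [-14.    6.7]
64.0 x min/med -0.0 1.3 y [-14.2   6.6]
70.0 x min/med 0.1 1.2 y [-14.2   6.6]
76.0 x min/med -0.2 1.2 y [-14.    6.4]
82.0 x min/med -0.1 1.2 y [-14.2   6.5]
88.0 x min/med -0.1 1.2 y [-14.5   6.3]
```

The batten is seated: 6 N contact, its top is level with the fixed piece, and the lateral offset is 2 mm. Releasing now.

>>> send_rows(series=[[0,0,0,0],[0,0,0,0],[0,0,0,0],[0,0,0,0],[0,0,0,0],[-10,0,0,0],[-20,0,0,0],[-30,0,0,0],[-25,0,0,0],[0,0,0,0]], hand=0)

```text
time_s: 7.8
tool_pos: [0.6818, 0.2166, 0.1338]
orientation: [-3.048, 1.558, 0.159]
force: [0.4, -0.9, 1.6]
gripper_width: 0.922
```

```bash
python3 plan.py 469 205 80 -27.1; python3 snap.py 4 wrist
```

```text
pos [681.8 216.6 133.8] q [0.15 0.76 1.28 0.   1.09 1.66] t 7.8 w 0.922 F [ 0.4 -0.9  1.6]
toolx [ 0.012  0.002 -1.   ]
shift tool [ 51.1  -2.4 213.7]
turn about tool x 0.539 alt -2.603
```

View pics/wrist4.png

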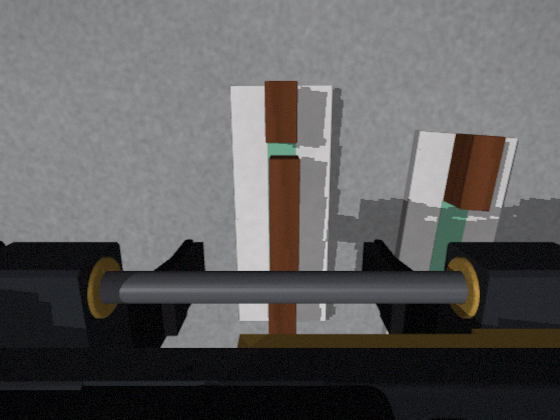

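Batten c lies in its gap with green showing at the end (about 283,149). Next is batten b.

>>> send_rows(series=[[0,0,14,0],[0,0,30,0],[0,0,35,0],[0,0,35,0],[0,0,35,0],[0,0,35,0],[0,-2,20,0],[5,0,10,0],[5,0,0,0.09],[5,0,0,0.09],[5,0,0,0.09],[5,0,0,0.09],[5,0,0,0.09],[5,0,0,0.089],[0,0,0,0],[0,0,0,0],[0,0,0,0]])

```text
time_s: 9.27
tool_pos: [0.4637, 0.2037, 0.0915]
orientation: [0.655, 1.57, -2.958]
force: [-0.3, 0.3, 0.1]
gripper_width: 1.001
```

```bash
python3 plan.py 469 205 22 -27.1; python3 snap.py 5 wrist
```

```text
pos [463.7 203.7  91.5] q [0.19 0.61 1.85 0.   0.68 2.24] t 9.3 w 1.001 F [-0.3  0.3  0.1]
toolx [-0. -0. -1.]
shift tool [69.5 -3.6 -4.1]
turn about tool x 0.002 alt -3.14
```

View pics/wrist5.png

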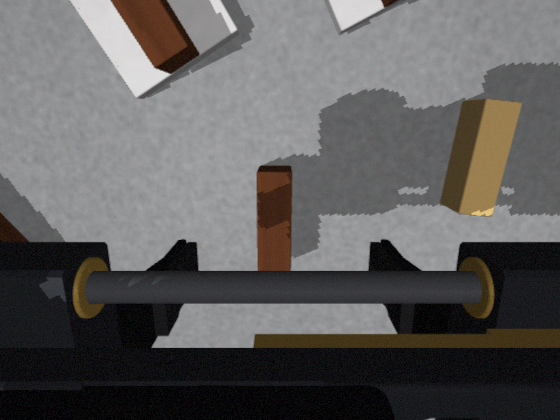

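>>> send_rows(series=[[0,-3.6,-4.1,0],[10,0,0,0],[20,0,0,0],[20,0,0,0],[13,0,0,0],[6,0,0,0],[0,0,0,0],[0,0,0,0]])

```text
time_s: 9.98
tool_pos: [0.4693, 0.2051, 0.0223]
orientation: [0.646, 1.57, -2.968]
force: [-0.4, 0.3, -0.5]
gripper_width: 1.002
```

>>> send_rows(series=[[0,0,0,0],[0,0,0,0],[0,0,0,0],[0,0,0,0],[0,0,0,0],[0,0,0,0],[0,0,0,0],[0,0,0,0],[0,0,0,0],[0,0,0,0],[0,0,0,0],[0,0,0,0],[0,0,0,0],[0,0,0,0],[0,0,0,0]], hand=1, force=25)

```text
time_s: 11.23
tool_pos: [0.4691, 0.205, 0.0225]
orientation: [0.738, 1.571, -2.877]
force: [0.2, -0.6, -0.0]
gripper_width: 0.253
```

>>> send_rows(series=[[-10,0,0,0],[-20,0,0,0],[-30,0,0,0],[-30,0,0,0],[-10,0,0,0],[0,0,0,0],[0,0,0,0]])

```text
time_s: 11.82
tool_pos: [0.4692, 0.2051, 0.1231]
orientation: [-2.481, 1.57, 0.187]
force: [-0.5, -0.1, -0.6]
gripper_width: 0.249
```

```bash
python3 plan.py 651 78 120 0; python3 held.py
python3 - <<'E'
from h import *
r=dict(np.load("top0.npz"));P=cloud(r);z=P[...,2];u,v=np.meshgrid(np.arange(560),np.arange(420))
reg=(u>80)&(u<470)&(v>100)&(v<285)
# clean fixed pieces of b, a
for nm,(y0,y1) in dict(b=(50,105),d=(-105,-45),a=(-250,-185),c=(190,240)).items():
    m=reg&(z>.035)&(z<.043)&(P[...,1]*1000>y0)&(P[...,1]*1000<y1)
    print(nm,rects(P,m))
E
```

```text
pos [469.2 205.1 123.1] q [ 0.19  0.56  1.82 -0.    0.76  2.24] t 11.8 w 0.249 F [-0.5 -0.1 -0.6]
toolx [ 0.001  0.    -1.   ]
shift tool [   3.3   30.2 -219.8]
turn about tool x -0.473 alt 2.668
2205 tool z range [-33.3 -19.4]
16.0 x min/med -7.2 -6.1 y [-11.8   8.8]
22.0 x min/med -7.3 -6.2 y [-11.9   8.7]
28.0 x min/med -7.1 -4.9 y [-11.7   8.6]
b [(array([243., 137.]), 723, 77, 54, 21, 0.5, np.float64(39.3)), (array([242., 197.]), 580, 78, 52, 21, 0.6, np.float64(39.6))]
d [(array([307., 133.]), 733, -73, 28, 21, 2.3, np.float64(39.3)), (array([310., 203.]), 565, -77, 28, 21, 0.2, np.float64(39.7))]
a [(array([369., 137.]), 724, -219, 65, 22, -2.1, np.float64(39.2)), (array([368., 191.]), 594, -211, 66, 21, -2.7, np.float64(39.5))]
c [(array([182., 123.]), 755, 220, 41, 22, 3.5, np.float64(39.5)), (array([184., 188.]), 600, 210, 41, 22, 6.7, np.float64(39.1))]
```

>>> send_rows(series=[[0,2,-14,0],[0,4,-28,0],[0,4,-30,0],[0,4,-30,0],[0,4,-30,0],[0,4,-30,0],[0,4,-28,0],[0,3,-20,0],[0,1,-10,0],[0,0,0,-0.09],[0,0,0,-0.09],[0,0,0,-0.1],[0,0,0,-0.1],[0,0,0,-0.083],[0,0,0,0],[0,0,0,0],[0,0,0,0]])

```text
time_s: 13.28
tool_pos: [0.6508, 0.0781, 0.1217]
orientation: [-0.065, 1.569, 3.064]
force: [0.3, 0.3, -0.4]
gripper_width: 0.252
```

```bash
python3 plan.py 651 78 35 -0.6
```

```text
pos [650.8  78.1 121.7] q [-0.05  0.71  1.45  0.    0.99  1.53] t 13.3 w 0.252 F [ 0.3  0.3 -0.4]
toolx [-0.002  0.    -1.   ]
shift tool [86.7  0.1 -0.4]
turn about tool x -0.001 alt 3.14
```

>>> send_rows(series=[[15,0,0,0],[25,0,0,0],[25,0,0,0],[12,0,0,0],[6,0,0,0],[3,0,0,0],[0,0,0,0],[0,0,0,0]])

```text
time_s: 13.95
tool_pos: [0.6522, 0.0781, 0.0376]
orientation: [3.116, 1.569, -0.036]
force: [-0.3, 0.5, -0.4]
gripper_width: 0.249
```

```bash
python3 plan.py 651 78 35 -0.6; python3 held.py; python3 snap.py 6 wrist
```

```text
pos [652.2  78.1  37.6] q [-0.05  0.83  1.48  0.    0.84  1.53] t 13.9 w 0.249 F [-0.3  0.5 -0.4]
toolx [ 0.002 -0.    -1.   ]
shift tool [2.6 0.1 1.3]
turn about tool x 0.0 alt -3.142
8551 tool z range [-90.7 -20.7]
16.0 x min/med -7.2 -6.0 y [-12.    8.6]
22.0 x min/med -7.3 -6.1 y [-12.4   8.6]
28.0 x min/med -7.1 -5.3 y [-12.    8.5]
34.0 x min/med -6.2 6.3 y [-10.6   7.8]
40.0 x min/med -4.0 -2.9 y [-13.9   6.3]
46.0 x min/med -4.2 -3.0 y [-14.3   6.7]
52.0 x min/med -4.2 -3.0 y [-14.1   6.6]
58.0 x min/med -4.1 -3.0 y [-14.1   6.5]
64.0 x min/med -4.3 -3.0 y [-14.2   6.4]
70.0 x min/med -4.1 -3.0 y [-14.2   6.7]
76.0 x min/med -4.2 -2.9 y [-14.    6.6]
82.0 x min/med -4.2 -3.0 y [-14.2   6.6]
88.0 x min/med -4.1 -2.9 y [-14.5   6.5]
```

View pics/wrist6.png

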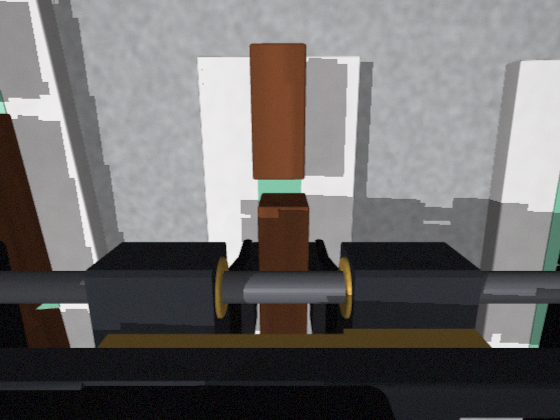

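It is aligned within 2 mm and 3 mm above its seat. I'll lower it and release.

>>> send_rows(series=[[1.5,-1,0,0],[1.5,-1,0,0],[0,0,0,0],[0,0,0,0],[0,0,0,0]])

```text
time_s: 14.47
tool_pos: [0.6521, 0.0801, 0.0345]
orientation: [3.099, 1.569, -0.053]
force: [-0.6, -0.4, 6.6]
gripper_width: 0.249
```

>>> send_rows(series=[[0,0,0,0],[0,0,0,0],[0,0,0,0],[0,0,0,0],[0,0,0,0],[0,0,0,0],[-10,0,0,0],[-20,0,0,0],[-30,0,0,0],[-25,0,0,0],[0,0,0,0],[0,0,0,0]], hand=0)

```text
time_s: 15.47
tool_pos: [0.6528, 0.0801, 0.1212]
orientation: [3.105, 1.566, -0.046]
force: [-0.2, -0.2, -0.3]
gripper_width: 0.982
```

```bash
python3 plan.py 546 387 100 9.1; python3 snap.py 7 wrist
```

```text
pos [652.8  80.1 121.2] q [-0.05  0.71  1.45  0.    0.98  1.53] t 15.5 w 0.982 F [-0.2 -0.2 -0.3]
toolx [ 0.005 -0.    -1.   ]
shift tool [  20.6 -305.8  110. ]
turn about tool x -0.169 alt 2.973
```

View pics/wrist7.png

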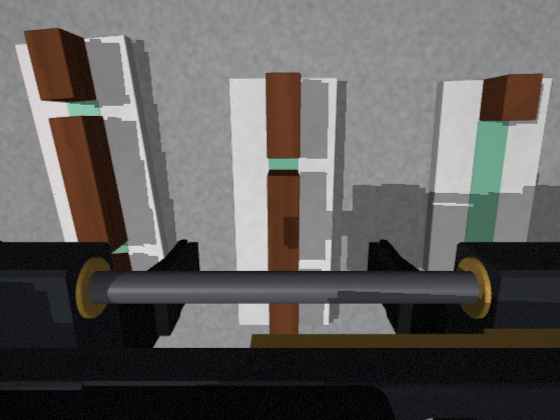

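Batten b is in line in the middle board (column 283), and c also looks right. Next is batten d.

>>> send_rows(series=[[0,-14,5,0],[0,-28,10,0],[0,-30,11,0],[0,-30,11,0],[0,-30,11,0],[0,-30,11,0],[0,-30,11,0],[0,-30,11,0],[0,-30,11,0],[0,-28,9,0],[0,-18,6,0],[0,-8,3,0],[10,0,0,-0.09],[10,0,0,-0.08],[0,0,0,0],[0,0,0,0],[0,0,0,0]])

```text
time_s: 16.93
tool_pos: [0.5443, 0.3867, 0.0982]
orientation: [0.319, 1.57, -2.665]
force: [-0.3, 0.4, 0.2]
gripper_width: 0.997
```

```bash
python3 plan.py 546 387 22 9.1; python3 snap.py 8 wrist
```

```text
pos [544.3 386.7  98.2] q [ 0.45  0.75  1.42 -0.    0.97  1.86] t 16.9 w 0.997 F [-0.3  0.4  0.2]
toolx [-0.001 -0.    -1.   ]
shift tool [76.2 -0.  -1.8]
turn about tool x -0.001 alt 3.14
```

View pics/wrist8.png

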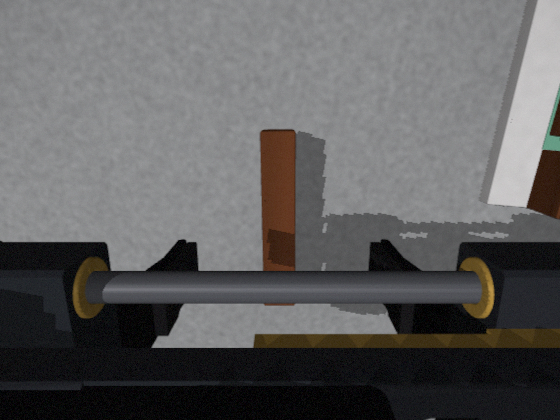

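The jaws are centred on batten d (column 279). Descending and gripping.

>>> send_rows(series=[[10,0,-2,0],[20,0,0,0],[20,0,0,0],[18,0,0,0],[8,0,0,0],[0,0,0,0],[0,0,0,0]])

```text
time_s: 17.57
tool_pos: [0.5466, 0.3874, 0.0224]
orientation: [0.234, 1.571, -2.749]
force: [0.5, 0.2, 0.6]
gripper_width: 1.003
```

>>> send_rows(series=[[0,0,0,0],[0,0,0,0],[0,0,0,0],[0,0,0,0],[0,0,0,0],[0,0,0,0],[0,0,0,0],[0,0,0,0],[0,0,0,0],[0,0,0,0],[0,0,0,0],[0,0,0,0],[0,0,0,0],[0,0,0,0],[0,0,0,0]], hand=1, force=25)

```text
time_s: 18.82
tool_pos: [0.5464, 0.3875, 0.0225]
orientation: [0.463, 1.571, -2.519]
force: [-1.2, 0.3, -0.2]
gripper_width: 0.247
```

>>> send_rows(series=[[-10,0,0,0],[-20,0,0,0],[-30,0,0,0],[-30,0,0,0],[-20,0,0,0],[0,0,0,0],[0,0,0,0]])

```text
time_s: 19.4
tool_pos: [0.5473, 0.388, 0.1348]
orientation: [-2.863, 1.567, 0.438]
force: [-0.2, 0.9, -0.5]
gripper_width: 0.25
```

```bash
python3 plan.py 649 -75 130 1; python3 held.py
```

```text
pos [547.3 388.  134.8] q [ 0.45  0.71  1.4  -0.    1.03  1.86] t 19.4 w 0.25 F [-0.2  0.9 -0.5]
toolx [ 0.004  0.002 -1.   ]
shift tool [  4.4 473.3 -26.7]
turn about tool x 0.142 alt -2.999
5047 tool z range [-60.1 -20.7]
16.0 x min/med -7.0 -6.1 y [-11.8   8.7]
22.0 x min/med -7.3 -6.1 y [-12.1   8.7]
28.0 x min/med -7.2 -6.2 y [-12.    8.5]
34.0 x min/med -7.3 -6.2 y [-11.9   8.7]
40.0 x min/med -7.3 -6.2 y [-12.    8.8]
46.0 x min/med -7.4 -6.2 y [-12.    8.5]
52.0 x min/med -7.3 -6.2 y [-11.9   8.6]
58.0 x min/med -7.2 -5.3 y [-11.6   8.4]
```

>>> send_rows(series=[[0,12,-1,0],[0,26,-2,0],[0,32,-2,0],[0,32,-2,0],[0,32,-2,0],[0,32,-2,0],[0,32,-2,0],[0,32,-2,0],[0,32,-2,0],[0,32,-2,0],[0,32,-2,0],[0,32,-2,0],[0,32,-2,0],[0,32,-2,0],[0,28,0,0],[0,20,0,0],[0,12,0,0.07],[0,0,0,0.072],[0,0,0,0],[0,0,0,0]])

```text
time_s: 21.12
tool_pos: [0.6483, -0.0845, 0.1308]
orientation: [-0.297, 1.567, 2.863]
force: [1.0, -0.1, -0.6]
gripper_width: 0.248
```

>>> send_rows(series=[[0,0,0,0],[0,0,0,0]])

```text
time_s: 21.28
tool_pos: [0.6492, -0.0835, 0.1319]
orientation: [-0.304, 1.569, 2.857]
force: [-1.1, -0.3, -0.4]
gripper_width: 0.253
```

```bash
python3 plan.py 649 -75 35 1; python3 snap.py 9 wrist
```

```text
pos [649.2 -83.5 131.9] q [-0.3   0.69  1.44 -0.    1.01  1.25] t 21.3 w 0.253 F [-1.1 -0.3 -0.4]
toolx [-0.001  0.    -1.   ]
shift tool [96.9 -8.5 -0.1]
turn about tool x 0.002 alt -3.14
```

View pics/wrist9.png

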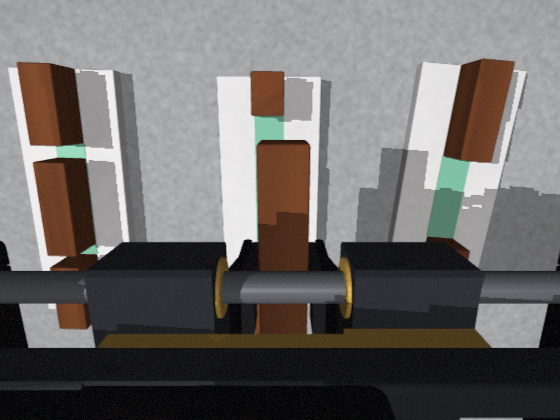

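Batten d is too far right of the gap (column 268) by roughly 10 mm. I'll shift by y −10.5 and lower partway.

>>> send_rows(series=[[0,-5,0,0],[0,-5.5,0,0],[15,0,0,0],[25,0,0,0],[25,0,0,0],[13,0,0,0],[6,0,0,0],[3,0,0,0],[0,0,0,0],[0,0,0,0],[0,0,0,0]])

```text
time_s: 22.25
tool_pos: [0.6506, -0.0738, 0.0469]
orientation: [2.85, 1.568, -0.273]
force: [-0.1, 0.0, -0.8]
gripper_width: 0.253
```

```bash
python3 plan.py 649 -75 35 1; python3 held.py; python3 snap.py 10 wrist
```

```text
pos [650.6 -73.8  46.9] q [-0.28  0.81  1.48  0.    0.85  1.27] t 22.2 w 0.253 F [-0.1  0.  -0.8]
toolx [ 0.003 -0.001 -1.   ]
shift tool [11.9  1.2  1.7]
turn about tool x 0.0 alt -3.141
8083 tool z range [-92.  -20.7]
16.0 x min/med -7.2 -6.1 y [-12.1   8.8]
22.0 x min/med -7.4 -6.2 y [-12.5   8.5]
28.0 x min/med -7.3 -6.2 y [-12.4   8.5]
34.0 x min/med -7.2 -6.2 y [-12.2   8.7]
40.0 x min/med -7.3 -6.1 y [-12.    8.7]
46.0 x min/med -7.3 -6.2 y [-12.    8.6]
52.0 x min/med -7.4 -6.1 y [-12.3   8.5]
58.0 x min/med -7.2 -5.3 y [-11.7   8.3]
64.0 x min/med 5.6 6.5 y [-12.8   7.2]
70.0 x min/med 5.3 6.4 y [-13.3   7.6]
76.0 x min/med 5.3 6.5 y [-13.5   7.6]
82.0 x min/med 5.3 6.5 y [-13.1   7.5]
88.0 x min/med 5.2 6.5 y [-13.    7.5]
94.0 x min/med 33.8 33.9 y [-15.9 -15.8]
```

View pics/wrist10.png

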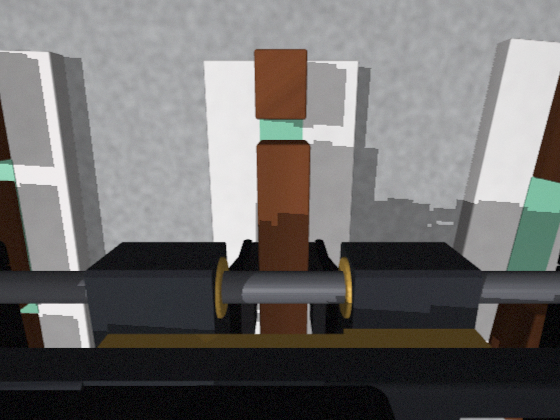

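>>> send_rows(series=[[4,-1,1,0],[4,0,1,0],[3,0,0,0],[1.5,0,0,0],[0,0,0,0],[0,0,0,0],[0,0,0,0]])

```text
time_s: 22.93
tool_pos: [0.6471, -0.0724, 0.0343]
orientation: [-0.188, 1.57, 2.971]
force: [-2.4, 0.3, 9.5]
gripper_width: 0.252
```

```bash
python3 plan.py 649 -75 35 1; python3 held.py|awk 'NR<4||$1>50'
```

```text
pos [647.1 -72.4  34.3] q [-0.28  0.83  1.49 -0.    0.82  1.27] t 22.9 w 0.252 F [-2.4  0.3  9.5]
toolx [-0.001  0.    -1.   ]
shift tool [-0.7  2.6 -1.9]
turn about tool x 0.001 alt -3.141
7901 tool z range [-90.2 -20.9]
16.0 x min/med -7.4 -6.2 y [-12.1   8.6]
22.0 x min/med -7.4 -6.3 y [-12.1   8.7]
52.0 x min/med -7.6 -6.3 y [-12.2   8.7]
58.0 x min/med -7.3 -5.5 y [-11.7   8.3]
70.0 x min/med -7.6 -6.3 y [-11.8   8.8]
76.0 x min/med -7.6 -6.4 y [-11.8   9. ]
82.0 x min/med -7.7 -6.4 y [-11.7   9.1]
88.0 x min/med -7.6 -6.4 y [-11.6   8.9]
```

Level and laterally exact. Releasing.

>>> send_rows(series=[[0,0,0,0],[0,0,0,0],[0,0,0,0],[0,0,0,0],[0,0,0,0],[0,0,0,0],[-10,0,0,0],[-20,0,0,0],[-30,0,0,0],[-25,0,0,0],[0,0,0,0],[0,0,0,0]], hand=0)

```text
time_s: 23.98
tool_pos: [0.649, -0.0729, 0.1206]
orientation: [2.838, 1.566, -0.286]
force: [-0.3, 0.4, -0.6]
gripper_width: 0.984
```

```bash
python3 plan.py 441 -84 100 -24.6
```

```text
pos [649.  -72.9 120.6] q [-0.28  0.7   1.46 -0.    0.97  1.27] t 24.0 w 0.984 F [-0.3  0.4 -0.6]
toolx [ 0.005 -0.001 -1.   ]
shift tool [ 19.7   7.3 208.2]
turn about tool x 0.447 alt -2.694
```

>>> send_rows(series=[[0,1,13,0],[0,1,25,0],[0,1,32,0],[0,1,32,0],[0,1,32,0],[0,1,32,0],[0,1,25,0],[0,0,15,0],[0,0,3,0],[4,0,0,0.09],[4,0,0,0.09],[4,0,0,0.09],[4,0,0,0.09],[4,0,0,0.087],[0,0,0,0],[0,0,0,0],[0,0,0,0]])

```text
time_s: 25.4
tool_pos: [0.4392, -0.0834, 0.0979]
orientation: [-2.978, 1.571, -0.263]
force: [-0.0, -0.3, -0.4]
gripper_width: 1.002
```

```bash
python3 plan.py 441 -84 22 -24.6; python3 snap.py 11 wrist
```

```text
pos [439.2 -83.4  97.9] q [-0.44  0.55  2.    0.    0.59  1.56] t 25.4 w 1.002 F [-0.  -0.3 -0.4]
toolx [ 0. -0. -1.]
shift tool [75.9 -0.2 -1.9]
turn about tool x 0.002 alt -3.139
```

View pics/wrist11.png

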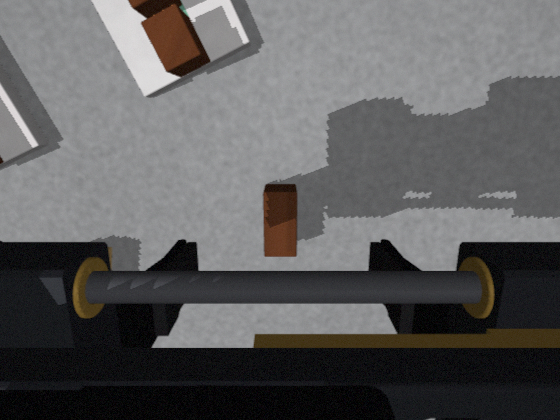

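Batten a is centred between the jaws (column 281). Descending and gripping.

>>> send_rows(series=[[10,0,-2,0],[20,0,0,0],[20,0,0,0],[18,0,0,0],[8,0,0,0],[0,0,0,0],[0,0,0,0]])

```text
time_s: 26.03
tool_pos: [0.4405, -0.0841, 0.0217]
orientation: [-0.009, 1.57, 2.703]
force: [-0.4, -0.4, -0.1]
gripper_width: 1.002
```

>>> send_rows(series=[[0,0,0,0],[0,0,0,0],[0,0,0,0],[0,0,0,0],[0,0,0,0],[0,0,0,0],[0,0,0,0],[0,0,0,0],[0,0,0,0],[0,0,0,0],[0,0,0,0],[0,0,0,0],[0,0,0,0],[0,0,0,0],[0,0,0,0]], hand=1, force=25)

```text
time_s: 27.28
tool_pos: [0.4406, -0.0841, 0.022]
orientation: [0.298, 1.571, 3.011]
force: [-0.9, 0.3, -0.9]
gripper_width: 0.253
```

>>> send_rows(series=[[-10,0,0,0],[-20,0,0,0],[-30,0,0,0],[-30,0,0,0],[-20,0,0,0],[0,0,0,0],[0,0,0,0],[0,0,0,0]])

```text
time_s: 27.95
tool_pos: [0.44, -0.0839, 0.1315]
orientation: [0.01, 1.57, 2.722]
force: [0.3, 0.8, -0.3]
gripper_width: 0.255
```

```bash
python3 plan.py 659 -215 130 -3.5; python3 held.py
```

```text
pos [440.  -83.9 131.5] q [-0.44  0.48  1.97 -0.    0.69  1.56] t 27.9 w 0.255 F [ 0.3  0.8 -0.3]
toolx [-0.001  0.    -1.   ]
shift tool [   1.2   28.1 -253.7]
turn about tool x -0.368 alt 2.773
1021 tool z range [-22.1 -19.5]
16.0 x min/med -7.4 0.9 y [-11.8   8.6]
22.0 x min/med -5.7 4.2 y [-11.1   7.6]
```

>>> send_rows(series=[[0,1,-12,0],[0,3,-26,0],[0,4,-32,0],[0,4,-32,0],[0,4,-32,0],[0,4,-32,0],[0,4,-32,0],[0,2,-28,0],[0,2,-18,0],[0,0,-9,0],[0,0,0,-0.09],[0,0,0,-0.09],[0,0,0,-0.1],[0,0,0,-0.088],[0,0,0,0],[0,0,0,0],[0,0,0,0]])

```text
time_s: 29.42
tool_pos: [0.6584, -0.2146, 0.1306]
orientation: [-0.414, 1.568, 2.664]
force: [1.2, -0.7, -0.6]
gripper_width: 0.251
```

```bash
python3 plan.py 659 -215 45 -3.5
```

```text
pos [ 658.4 -214.6  130.6] q [-0.48  0.74  1.34  0.    1.07  1.16] t 29.4 w 0.251 F [ 1.2 -0.7 -0.6]
toolx [-0.002  0.001 -1.   ]
shift tool [85.6  0.4 -0.8]
turn about tool x -0.002 alt 3.14
```

>>> send_rows(series=[[15,0,0,0],[25,0,0,0],[25,0,0,0],[13,0,0,0],[5,0,0,0],[0,0,0,0],[0,0,0,0],[0,0,0,0]])

```text
time_s: 30.08
tool_pos: [0.6601, -0.2154, 0.0506]
orientation: [2.73, 1.568, -0.473]
force: [-0.6, -0.6, 0.4]
gripper_width: 0.252
```

```bash
python3 plan.py 659 -215 35 -3.5; python3 held.py; python3 snap.py 12 wrist
```

```text
pos [ 660.1 -215.4   50.6] q [-0.48  0.84  1.37  0.    0.93  1.16] t 30.1 w 0.252 F [-0.6 -0.6  0.4]
toolx [ 0.003 -0.001 -1.   ]
shift tool [15.6 -0.4  1.2]
turn about tool x -0.0 alt 3.141
7909 tool z range [-92.4 -20.8]
16.0 x min/med -7.6 -6.2 y [-12.2   8.5]
22.0 x min/med -6.6 4.7 y [-11.6   8.3]
28.0 x min/med 9.0 10.1 y [-17.    6.2]
34.0 x min/med 8.8 10.0 y [-14.3   6.5]
40.0 x min/med 8.9 10.0 y [-14.1   6.5]
46.0 x min/med 8.8 10.0 y [-14.3   6.7]
52.0 x min/med 8.9 10.0 y [-14.3   6.4]
58.0 x min/med 8.9 10.0 y [-14.2   6.4]
64.0 x min/med 8.9 10.1 y [-14.4   6.4]
70.0 x min/med 8.9 10.1 y [-14.    6.6]
76.0 x min/med 8.8 10.1 y [-14.3   6.6]
82.0 x min/med 8.9 10.2 y [-14.5   6.5]
88.0 x min/med 8.9 10.1 y [-14.1   6.4]
```

View pics/wrist12.png

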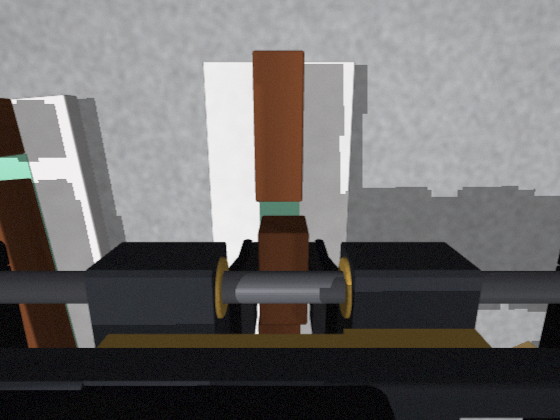

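The fixed piece sits 2 mm to −y and 16 mm lower than the batten, and the gap end is clear. I'll correct and lower.

>>> send_rows(series=[[6,-1,0.5,0],[5,-1,0.5,0],[3,0,0,0],[2,0,0,0],[0,0,0,0],[0,0,0,0],[0,0,0,0]])

```text
time_s: 30.77
tool_pos: [0.6575, -0.2123, 0.034]
orientation: [-0.48, 1.569, 2.601]
force: [-2.7, 1.0, 7.6]
gripper_width: 0.252
```

```bash
python3 plan.py 659 -215 35 -3.5; python3 held.py|head -7
```

```text
pos [ 657.5 -212.3   34. ] q [-0.47  0.86  1.38  0.    0.9   1.16] t 30.8 w 0.252 F [-2.7  1.   7.6]
toolx [-0.001  0.001 -1.   ]
shift tool [-1.   2.6 -1.6]
turn about tool x 0.0 alt -3.142
8912 tool z range [-90.  -20.9]
16.0 x min/med -7.7 -6.2 y [-12.3   8.7]
22.0 x min/med -6.3 4.8 y [-11.7   8.2]
28.0 x min/med 20.5 21.6 y [-13.8 -13.7]
34.0 x min/med -7.9 -6.8 y [-11.3   9.5]
40.0 x min/med -7.9 -6.8 y [-11.2   9.5]
46.0 x min/med -7.9 -6.7 y [-11.2   9.3]
```

Seated and level, offset under 1 mm. I'll release, lift, then move away for a top view.

>>> send_rows(series=[[0,0,0,0],[0,0,0,0],[0,0,0,0],[0,0,0,0],[0,0,0,0],[0,0,0,0],[-10,0,0,0],[-20,0,0,0],[-30,0,0,0],[-30,0,0,0],[-30,0,0,0],[-20,0,0,0],[0,0,0,0]], hand=0)

```text
time_s: 31.9
tool_pos: [0.6614, -0.2143, 0.1799]
orientation: [2.732, 1.559, -0.47]
force: [0.2, 0.3, 0.8]
gripper_width: 0.994
```

```bash
python3 plan.py 276 -560 239 10
```

```text
pos [ 661.4 -214.3  179.9] q [-0.47  0.68  1.3   0.    1.14  1.16] t 31.9 w 0.994 F [0.2 0.3 0.8]
toolx [ 0.011 -0.005 -1.   ]
shift tool [-61.3 368.8 362.9]
turn about tool x -0.236 alt 2.906
```

>>> send_rows(series=[[-12,10,0,0],[-12,20,10,0],[-12,24,20,0],[-12,24,24,0],[-12,24,24,0],[0,24,24,0],[0,24,24,0],[0,24,24,0],[0,24,24,0],[0,24,24,0],[0,24,24,0],[0,24,24,0],[0,24,24,0],[0,24,24,0],[0,20,20,0],[0,15,20,0],[0,5,15,0],[0,0,0,0],[0,0,0,0]])

```text
time_s: 33.48
tool_pos: [0.2872, -0.5485, 0.2325]
orientation: [-1.598, 1.569, 1.48]
force: [1.0, 1.4, 0.7]
gripper_width: 1.001
```

```bash
python3 - <<'E'
from h import *
from bench import env
r=env.get_image("top");cv2.imwrite("pics/top20.png",r["frame"][:,:,::-1]);f=r["frame"].astype(int)
P=cloud(r);z=P[...,2];u,v=np.meshgrid(np.arange(560),np.arange(420))
reg=(u>80)&(u<470)&(v>100)&(v<285)
for nm,(y0,y1) in dict(c=(190,240),b=(50,105),d=(-105,-45),a=(-250,-185)).items():
    m=reg&(z>.034)&(z<.046)&(P[...,1]*1000>y0)&(P[...,1]*1000<y1)
    print(nm); [print("  ",o) for o in rects(P,m)]
print("loose",*[o for o in rects(P,reg&(z>.023)&(z<.032)) if o[3]>50],sep="\n")
E
```

```text
c
   (array([182., 124.]), 755, 221, 41, 22, 4.9, np.float64(38.9))
   (array([184., 156.]), 677, 213, 95, 23, 3.3, np.float64(39.1))
   (array([184., 188.]), 600, 210, 41, 22, 5.3, np.float64(39.3))
b
   (array([243., 137.]), 723, 77, 54, 21, 0.4, np.float64(39.3))
   (array([242., 167.]), 650, 78, 68, 21, -1.6, np.float64(39.5))
   (array([241., 197.]), 580, 78, 52, 21, 0.7, np.float64(39.3))
d
   (array([307., 133.]), 732, -73, 28, 21, -0.7, np.float64(39.2))
   (array([308., 169.]), 646, -75, 120, 22, 1.1, np.float64(39.3))
   (array([310., 203.]), 565, -77, 28, 21, -0.9, np.float64(39.4))
a
   (array([369., 137.]), 723, -219, 66, 21, -3.2, np.float64(39.1))
   (array([368., 165.]), 657, -214, 46, 21, -1.6, np.float64(39.5))
   (array([368., 191.]), 594, -211, 66, 22, -3.2, np.float64(39.5))
loose
(array([442., 219.]), 531, -384, 95, 24, 23.7, np.float64(27.2))
(array([245., 256.]), 447, 70, 70, 22, -33.1, np.float64(27.7))
```

View pics/top20.png

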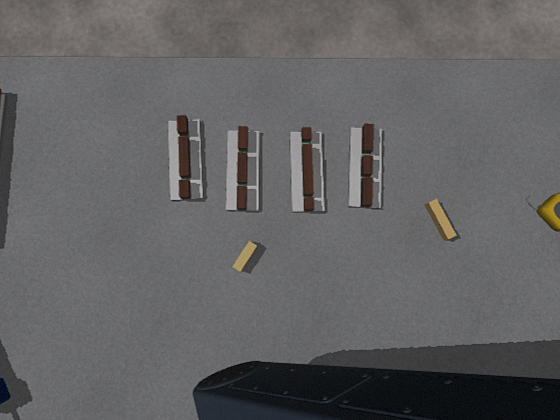

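The top view shows all four battens in their gaps: centres within about 3 mm, angles within about 2°, tops at 39 mm. The offcuts at (245,256) and (442,219) have not moved.

```bash
python3 -c "
from bench import env
print(env.job_done())"
```

```text
the job is handed in; nothing more can be done
None
```

All four dark battens are in their matching gaps and released, and I handed the job in at about 34 s of the 112 s allowed.

My last top-camera check, taken before handing in, showed:

| Check | Measured | Limit |
|---|---|---|
| Centring along and across the gap | within about 3 mm | 13 mm lengthwise, 10 mm sideways |
| In line with the fixed pieces | within about 2° | 0.15 rad (8.6°) |
| Batten tops | 39–39.5 mm above the table, level with the fixed pieces | underside within 4 mm |
| Offcut movement | about 1 mm at most | 20 mm |

Two things went slightly off along the way:
- **Batten c:** it slipped about 7 mm in the jaws because I lifted before they had fully closed. I measured the slip and allowed for it when placing.
- **Batten d:** it reached its board about 10 mm off to the side, and I corrected that before lowering it.

No final check failed. The wrist camera had shown offsets of about 2 mm against the top camera, which is within the stated calibration.

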